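# Clear the lemon ends and park the scraper in its block

## Task

Take the bench scraper from its ceramic rest and use its blade to push the three lemon ends off the chopping board into the steel tray beyond it, without touching them with the gripper. Then lower the scraper, blade down, into the long slot of the pale wooden block until it is fully home, and only then let go. Leave the jar, the tumbler and the fruit bowl where they stand.

Things in the scene. Friction and masses are not known exactly. Their poses are not given: they have to be found in the camera images.
- scraper: bench scraper, loose, about 180 g, at the start upright in the rest's slot (leaning up to 4 degrees). Steel blade 130 mm long (x) x 3 mm thick (y) x 80 mm high; dark wood handle on top, 110 mm (x) x 20 mm (y), from 78 to 110 mm up. Origin: middle of the blade's lower edge; x along the blade, z up to the handle. Grip the handle across y, from above. Same either way round
- handle (a point): middle of the scraper's handle, 95 mm above the blade's lower edge; axes as the scraper's
- rest: blue ceramic drip rest, fixed, 160 mm (x) x 50 mm (y) x 42 mm high, with one slot along x, 136 x 6 mm and 36 mm deep (floor 6 mm above the counter) in its middle. Origin: centre of its underside on the counter, z up. It stands left or right of the board; the block stands on the other side
- block: pale wooden block, fixed, 230 mm (x) x 70 mm (y) x 70 mm high, with one long slot along x, centred 30 mm towards +x from its middle; at its other end (83 mm towards -x) two white-handled cheese knives are fixed in it, 153 mm high over the counter. Origin: centre of its underside on the counter, z up
- slot (a point): middle of the floor of the block's long slot, 8 mm above the counter. The slot is 140 mm long (x) x 8 mm wide (y) x 62 mm deep, its mouth 70 mm above the counter with a 3 mm chamfer; x along the slot, z up. Fully home, the blade's lower edge rests on this floor
- board: wooden chopping board, fixed, 200 mm (x) x 260 mm (y) x 50 mm high, plain flat top without rim. Origin: centre of its underside on the counter; +x points to the tray
- tray: open steel tray, fixed, 130 mm (x) x 300 mm (y) x 44 mm high, walls and floor 4 mm, standing along the board's +x edge with a 3 mm gap, its rim 6 mm lower than the board's top; axes parallel to the board's. Origin: centre of its underside on the counter
- lemon1: first lemon end: offcut end of a lemon, a yellow dome 36 mm across and 21 mm high, lying flat side down on the chopping board, about 15 g, loose; origin: centre of its flat side, z up through the dome
- lemon2: second lemon end, like the first
- lemon3: third lemon end, like the first
- jar: closed green glass jar with brass lid, 68 mm across, 100 mm high, loose; a bystander. Origin: centre of its underside
- tumbler: glass tumbler, 76 mm across, 90 mm high, loose; a bystander. Origin: centre of its underside
- fruitbowl: white bowl with three whole lemons, 124 mm across, about 71 mm high, loose, one piece; a bystander. Origin: centre of its underside
There are look-alikes about, which are no part of the job. Of the things shaped like the scraper, the bare steel one is meant.

How it is judged (in metres and radians):
On the way, in this order (a step that is already met when the one before it is completed fails the run):
1. all three lemon ends lie in the tray (x of lemon1 in the frame of tray between -0.062 and 0.062 m and y of lemon1 in the frame of tray between -0.147 and 0.147 m and z of each of lemon1, lemon2, lemon3 in the frame of tray below 0.037 m and x of lemon2 in the frame of tray between -0.062 and 0.062 m and y of lemon2 in the frame of tray between -0.147 and 0.147 m and x of lemon3 in the frame of tray between -0.062 and 0.062 m and y of lemon3 in the frame of tray between -0.147 and 0.147 m), for 0.2 s.
2. the scraper is down in the block's slot, its blade's edge within 10 mm of the slot's floor, while the gripper still holds it (or presses on it) (x of scraper in the frame of slot between -0.01 and 0.01 m and y of scraper in the frame of slot between -0.005 and 0.005 m and z of scraper in the frame of slot below 0.01 m and angle between the x axis of scraper and the x axis of slot, either way round below 0.07 rad and angle between scraper's own z axis and vertical below 0.12 rad and contact force between the fingers and scraper above 0.5 N), for 0.1 s.
At the end, for the whole second after the job is handed in: All three lemon ends lie in the tray (between its walls, the centres of their flat sides less than 37 mm above the counter, at rest); the scraper stands upright (within 0.12 rad), along the slot (within 0.07 rad), in the block's long slot, its blade's edge within 4 mm of the slot's floor, at rest (all of step 1 and x of scraper in the frame of slot between -0.01 and 0.01 m and y of scraper in the frame of slot between -0.005 and 0.005 m and z of scraper in the frame of slot below 0.004 m and angle between the x axis of scraper and the x axis of slot, either way round below 0.07 rad and angle between scraper's own z axis and vertical below 0.12 rad and linear speed of each of scraper, lemon1, lemon2, lemon3 below 0.02 m/s); the robot touches nothing.
It fails at once if the gripper or arm touches a lemon end (more than 0.5 N) (contact force between any of the fingers, the arm and lemon1 above 0.5 N or contact force between any of the fingers, the arm and lemon2 above 0.5 N or contact force between any of the fingers, the arm and lemon3 above 0.5 N).
It fails at once if the jar, tumbler or fruit bowl is moved by more than 30 mm or tipped (distance of any of jar, tumbler, fruitbowl from where it was at the start of the episode above 0.03 m or angle between any of jar, tumbler, fruitbowl's own z axis and vertical above 0.3 rad).
It also fails if it takes over 64 s, if anything falls off the work surface, if the arm or the gripper's body presses on something with over 40 N, if the wrist force passes 120 N, or if a joint passes its speed limit or range.

## Robot

A 6-joint arm with a two-finger parallel gripper is mounted at the origin on the work surface. World frame = base frame: x ahead of the robot, y to its left, z up, the work surface at z = 0. Lengths are in m, angles in degrees, forces in N, time in s.
With the tool pointing down it reaches from about 0.4 to 0.825 m from the base axis. Payload 7 kg.
Tool frame: the origin (TCP) lies between the finger pads; the fingertips stand ctrl.nose_length ahead of it and the grasp point (between the pads) lies 2 mm behind it (ctrl.nose_length is the distance from the TCP to the fingertips, in m); z points along the fingers, y is the line along which they close (so a half turn about z gives the same grasp; the last joint's range is limited). The gripper opens to 88 mm and grips with 3 to 60 N. Pads are 19 mm wide; open, the fingers measure 130 mm over their backs; the gripper's body (78 mm by 193 mm) begins 47 mm behind the grasp point.
Start: joints at [88.069, 20.546, 0.682, 0, -70.136, -16.507], TCP at [0.213, 0.64, 0.244] pointing down, gripper open.
Joint ranges: [-176.03, 176.03], [-82.01, 121.73], [-58.28, 71.71], [-173.87, 95.51], [-174.79, -0.11], [-173.66, 173.66]. Speed limits (degrees/s): [136.94, 136.94, 172.46, 180, 180, 180].

## Interface

Orientations are given as [roll, pitch, yaw] about the fixed x, y, z axes, in that order (R = Rz(yaw) Ry(pitch) Rx(roll)).
In Python, from plant import ctrl gives the robot as it stands.
- The arm moves only by the tool apply_moves, never from a script. Its argument "commands" is a list of rows, each a list of 3 entries, a list of its own where there are three numbers: the shift along the world's x, y, z in cm, then the turn about the world's z in rad, then the closure, from 0 (fully open) to 1 (shut). In form: [[[x, y, z], turn, jaw], ...]. A call has 1 to 20 rows; each row is the pose to reach, as a shift and turn from the pose commanded when the call began; what a row does not reach only later rows make up. A row lasts 1/12 s, in which the tool goes at most 41.7 mm and 7.16 degrees, less where a joint would pass 70% of its speed; a pose out of reach is approached as far as the arm can. A call with a gripper value outside its range is refused whole. The fingers move at their own pace and stop on an object; the grip force is fixed at half the most. Time passes only in rows, so rows that repeat a pose let the fingers close. It gives the time, the measured TCP pose, the force, the opening and the grip force at its end, in the units of the state.
- ctrl.get_obs(): the state, without advancing time (a new reading comes with each control period).
- ctrl.snapshot(name): name is "scene" or "top" or "wrist"; returns a dict with "img" (420x560x3 uint8, red, green, blue), "fx", "fy", "cx", "cy" (pixels), "T" (4x4, takes a point from camera to world coordinates). Camera axes: x right, y up, looking along -z (the intrinsics and any distortion apply to the point x, -y, -z); pixel columns grow to the right and rows downward; lengths in m; the calibration is good to about 2 mm. A picture is of the moment at which its call begins. There is no depth.
- ctrl.close_job(): hands the job in; it is judged then, once.
Trained networks look in a picture, given as the dict that the camera call returned (one of the last four; its "shot" number tells which), for a name from the list of things; names that differ only in an ending like _2 or _b are one class to them, and where a whole thing is asked for, a point or a joint stands for the part that bears it (a point fixed in the world has none). Each returns a list of dicts, best first, with "score" (0 to 1); they miss things now and then, are a little off and sometimes report something else, mostly with a low value. They report only what shows in the picture. A call takes as long as a camera call. They do not tell look-alikes from the thing itself.
- ctrl.search_frame(picture, target): "at" ([column, row] in pixels, amid what is visible of it).
- ctrl.spot_point(picture, target): "at" ([column, row] in pixels: a listed point, or the origin of a listed thing).
The state is a dict: "clock": time; "joint_pos": joint angles; "qvel": joint speeds; "tau": joint torques, N m; "tool_pos": TCP position; "orientation": TCP orientation; "force": force on the tool from outside, world axes, zero at the start; "moment": the same for the moment, N m; "opening": finger opening in m; "gripper_force": force on a finger pad.
Only numpy, scipy, OpenCV 4.12 (cv2) and the standard library are available. Lean on these libraries where they do the work, as an engineer would, in place of code of your own. Each camera call takes 0.05 s, during which the arm holds its last target. There are 200 camera calls.

## Working session

There is one attempt and no reset: what is moved stays moved. The work goes in short steps, Python scripts to look and compute and a tool call to move; the robot and the scene stay as the last step left them, time stands still between calls to the robot, and variables do not carry over. Pictures are saved under pics/ and viewed, at most 10 in all, crops included, and the job is handed in when it is done.

Besides the shell and the picture viewer there is one more tool, called after "Emit:" as a command line: name --argument value ..., lists and objects as JSON in quotes. apply_moves: Moves the arm, as the interface text tells. Its arguments: {"type":"object","properties":{"commands":{"type":"array"}},"required":["commands"]}

```bash
mkdir -p pics; cat > h.py <<'E'
import numpy as np, cv2
from plant import ctrl
def ray(s,px):
    T=np.array(s["T"]); d=np.array([(px[0]-s["cx"])/s["fx"],-(px[1]-s["cy"])/s["fy"],-1.])
    return T[:3,3],T[:3,:3]@d
def at_z(s,px,z):
    o,d=ray(s,px); return o+d*(z-o[2])/d[2]
def proj(s,p):
    T=np.array(s["T"]); c=T[:3,:3].T@(np.array(p)-T[:3,3]); return np.array([s["cx"]+s["fx"]*c[0]/-c[2], s["cy"]-s["fy"]*c[1]/-c[2]])
def save(s,n): cv2.imwrite(f"pics/{n}.png",cv2.cvtColor(s["img"],cv2.COLOR_RGB2BGR))
E
python3 - <<'E'
from h import *
print(ctrl.nose_length, {k:v for k,v in ctrl.get_obs().items() if k in("tool_pos","orientation","opening")})
Z=dict(handle=.1,rest=0,slot=.008,block=0,board=0,tray=0,lemon1=.05,jar=0,tumbler=0,fruitbowl=0)
for n in("top","scene"):
    s=ctrl.snapshot(n); save(s,n); print(n,s.keys(),np.array(s["T"]).round(3).tolist(),s["fx"])
    for t,z in Z.items():
        for r in ctrl.spot_point(s,t)[:4]: print(t,round(r["score"],2),np.round(r["at"],1),at_z(s,r["at"],z).round(3))
E
```

```text
0.017 {'tool_pos': array([0.21337049, 0.63988964, 0.24264676]), 'orientation': array([ 1.79905777e+02, -8.31274767e-03, -1.84458662e+01]), 'opening': 0.0873956280771548}
top dict_keys(['img', 'fx', 'fy', 'cx', 'cy', 'T', 'shot']) [[-0.028, 0.993, -0.112, 0.412], [-1.0, -0.028, 0.0, 0.024], [-0.003, 0.112, 0.994, 1.535], [0.0, 0.0, 0.0, 1.0]] 530.3919368292405
handle 0.95 [415. 238.] [ 0.484 -0.336  0.1  ]
rest 0.76 [405.8 238.7] [ 0.487 -0.334  0.   ]
rest 0.54 [408.7 241.2] [ 0.48  -0.342  0.   ]
slot 0.69 [176.5 247.9] [0.479 0.328 0.008]
block 0.9 [176.7 256.3] [0.455 0.329 0.   ]
block 0.67 [403.8 244.8] [ 0.47  -0.327  0.   ]
block 0.64 [290.7 177.7] [ 0.675 -0.006  0.   ]
board 0.95 [293.8 237.8] [ 0.499 -0.01   0.   ]
tray 0.88 [289.6 180.5] [ 0.667 -0.003  0.   ]
lemon1 0.71 [264.1 238.7] [0.496 0.074 0.05 ]
lemon1 0.65 [313.5 240.8] [ 0.486 -0.064  0.05 ]
lemon1 0.6 [286.2 227.4] [0.526 0.011 0.05 ]
jar 0.91 [111.2 208.7] [0.599 0.519 0.   ]
jar 0.46 [162.8 172.8] [0.7   0.369 0.   ]
tumbler 0.69 [416.1 166.9] [ 0.697 -0.375  0.   ]
fruitbowl 0.69 [162.8 173.6] [0.698 0.369 
[... 163 characters left out ...]
 [0.0, 0.0, 0.0, 1.0]] 537.5006556237087
handle 0.91 [209.6 137. ] [ 0.485 -0.332  0.1  ]
handle 0.58 [180.4 113.7] [ 0.467 -0.486  0.1  ]
rest 0.97 [212.  151.9] [ 0.479 -0.342  0.   ]
slot 0.59 [372.  248.8] [0.474 0.335 0.008]
block 0.96 [373.3 241.9] [0.446 0.324 0.   ]
board 0.87 [281.5 204.8] [ 0.51  -0.004  0.   ]
tray 0.83 [252.8 237.7] [ 0.668 -0.004  0.   ]
lemon1 0.62 [272.2 183.2] [ 0.484 -0.062  0.05 ]
lemon1 0.51 [281.3 201.4] [0.524 0.006 0.05 ]
lemon1 0.39 [304.4 203.6] [0.486 0.073 0.05 ]
lemon1 0.19 [205.8 136.5] [ 0.465 -0.376  0.05 ]
jar 0.69 [404.  311.5] [0.595 0.525 0.   ]
tumbler 0.8 [164.7 187.4] [ 0.695 -0.376  0.   ]
fruitbowl 0.75 [344.  310.3] [0.7   0.376 0.   ]
```

View pics/top.png

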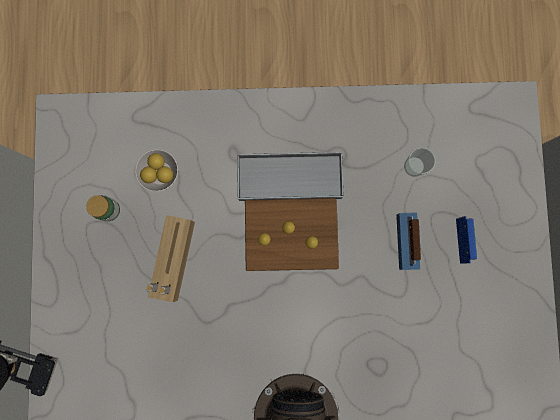

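View pics/scene.png

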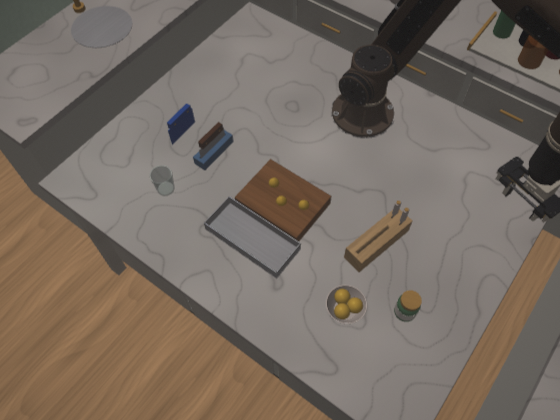

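The bare steel scraper, with the brown handle, sits in the rest at right (px 415,238). The navy look-alike is at px 467,240. The slotted block is at left (px 172,258), and the lemons are at px 264,239, 289,228 and 313,241. I'll pass over the block first for a wrist look.

Emit:
apply_moves --commands '[[[23, -31, 8], 0, 0], [[23, -31, 8], 0, 0], [[23, -31, 8], 0, 0], [[23, -31, 8], 0, 0], [[23, -31, 8], 0, 0], [[23, -31, 8], 0, 0], [[23, -31, 8], 0, 0], [[23, -31, 8], 0, 0], [[23, -31, 8], 0, 0], [[23, -31, 8], 0, 0], [[23, -31, 8], 0, 0], [[23, -31, 8], 0, 0], [[23, -31, 8], 0, 0]]'

```text
clock: 2.18
tool_pos: [0.4433, 0.3304, 0.3234]
orientation: [-180.0, 0.0, -18.5]
force: [1.0, 0.9, -0.6]
opening: 0.0877
gripper_force: 0.0
```

```bash
python3 - <<'E'
from h import *
print(ctrl.get_obs()["tool_pos"])
s=ctrl.snapshot("wrist"); save(s,"w1"); print(np.array(s["T"]).round(3).tolist(),s["fx"])
np.savez("w1.npz",**{k:s[k] for k in("T","fx","fy","cx","cy")})
for t,z in dict(slot=.008,block=0).items():
    for r in ctrl.spot_point(s,t)[:2]: print(t,round(r["score"],2),np.round(r["at"],1),at_z(s,r["at"],z).round(4))
E
```

```text
[0.44333554 0.330409   0.32341145]
[[-0.317, 0.907, 0.276, 0.518], [-0.949, -0.303, -0.092, 0.306], [0.0, -0.291, 0.957, 0.464], [0.0, 0.0, 0.0, 1.0]] 325.64659774814146
slot 0.67 [272.5 145.6] [0.4752 0.3316 0.008 ]
block 0.6 [275.  163.4] [0.4495 0.3368 0.    ]
```

View pics/w1.png

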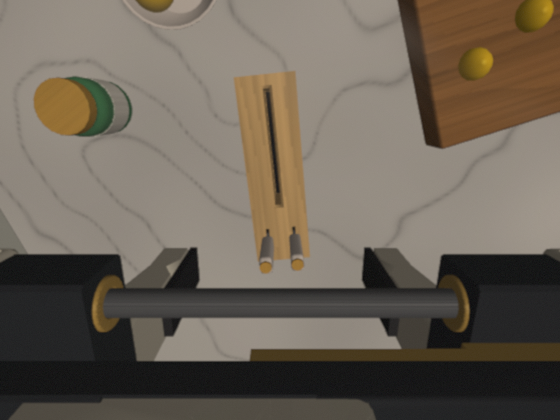

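The wrist picture shows the block's slot mouth running from px (267,86) to (279,207), with the knives at (266,255) and (296,252). I'll fit the slot at z=0.07 and move on to the rest.

```bash
python3 - <<'E'
from h import *
s=dict(np.load("w1.npz")); im=cv2.imread("pics/w1.png")
# rectify the plane z=.07 around the block, 0.5 mm/px: u=(x-.3)*2000, v=(y-.2)*2000
P=np.float32([[.35,.25],[.6,.25],[.6,.4],[.35,.4]])
src=np.float32([proj(s,[x,y,.07]) for x,y in P]); dst=(P-np.float32([.3,.2]))*2000
r=cv2.warpPerspective(im,cv2.getPerspectiveTransform(src,np.float32(dst)),(700,560))
cv2.imwrite("pics/rect.png",r)
g=r.max(axis=2)
m=np.zeros_like(g); 
a,b,c=[((at_z(s,p,.07)[:2]-[.3,.2])*2000).astype(int) for p in((266,80),(280,213),(0,0))]
cv2.line(m,tuple(int(v) for v in a),tuple(int(v) for v in b),255,32)
for th in(70,90,110,130):
    k=((g<th)&(m>0)).astype(np.uint8); n,l,st,_=cv2.connectedComponentsWithStats(k)
    k=l==1+np.argmax(st[1:,4]); v,u=np.nonzero(k)
    (cx,cy),wh,_=R=cv2.minAreaRect(np.float32(np.c_[u,v])); vx,vy,_,_=cv2.fitLine(np.float32(np.c_[u,v]),cv2.DIST_L2,0,.01,.01).ravel()
    print(th,[cx/2000+.3,cy/2000+.2],np.array(wh)/2,np.degrees(np.arctan2(vy,vx)))
E
```

```text
70 [0.4821959991455078, 0.32751228332519533] [  4.54323196 119.69755554] -12.825932
90 [0.4771571655273438, 0.3288460693359375] [  6.86126375 136.71560669] -12.9605255
110 [0.4767532043457031, 0.3289389343261719] [  8.81042385 139.8633728 ] -12.904756
130 [0.47657403564453127, 0.3288162536621094] [ 10.4814167  144.20991516] -12.859033
```

Emit:
apply_moves --commands '[[[8, -33, 0], 0, 0], [[8, -33, 0], 0, 0], [[8, -33, 0], 0, 0], [[8, -33, 0], 0, 0], [[8, -33, 0], 0, 0], [[8, -33, 0], 0, 0], [[8, -33, 0], 0, 0], [[8, -33, 0], 0, 0], [[0, -66, -2], 0.3, 0], [[0, -66, -2], 0.3, 0], [[0, -66, -2], 0.3, 0], [[0, -66, -2], 0.3, 0], [[0, -66, -2], 0.3, 0], [[0, -66, -2], 0.3, 0], [[0, -66, -2], 0.3, 0], [[0, -66, -2], 0.3, 0], [[0, -66, -2], 0.3, 0], [[0, -66, -2], 0.3, 0], [[0, -66, -2], 0.3, 0], [[0, -66, -2], 0.3, 0]]'

```text
clock: 4.0
tool_pos: [0.4439, -0.3289, 0.3033]
orientation: [-180.0, 0.0, -1.2]
force: [-0.2, -0.1, 0.2]
opening: 0.0873
gripper_force: 0.0
```

```bash
python3 - <<'E'
from h import *
o=ctrl.get_obs();print(o["tool_pos"],o["orientation"])
s=ctrl.snapshot("wrist"); save(s,"w2")
np.savez("w2.npz",**{k:s[k] for k in("T","fx","fy","cx","cy")})
for t,z in dict(handle=.101,rest=0,scraper=.006).items():
    for r in ctrl.spot_point(s,t)[:2]: print(t,round(r["score"],2),np.round(r["at"],1),at_z(s,r["at"],z).round(4))
E
```

```text
[ 0.44387872 -0.32894527  0.30326758] [-1.79982344e+02  2.76933021e-02 -1.21414659e+00]
handle 0.96 [427.7 154.8] [ 0.473  -0.4834  0.101 ]
handle 0.61 [282.  151.9] [ 0.4793 -0.3307  0.101 ]
rest 0.75 [279.4 142.5] [ 0.4793 -0.3278  0.    ]
rest 0.4 [284.  150.1] [ 0.469  -0.3338  0.    ]
scraper 0.88 [281.1 143.1] [ 0.479 -0.33   0.006]
scraper 0.84 [394.8 142.7] [ 0.4764 -0.4807  0.006 ]
```

View pics/w2.png

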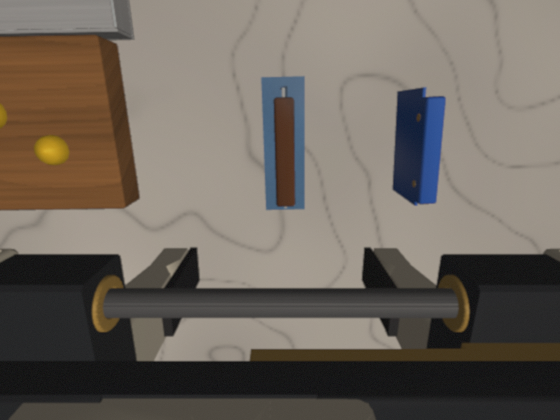

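The wrist picture shows the handle at px (285,152) over the blue rest (px 262–304 by 77–209), and the navy look-alike at (420,146). Next I'll fit both.

```bash
python3 - <<'E'
from h import *
s=dict(np.load("w2.npz")); im=cv2.imread("pics/w2.png").astype(int)
B,G,R=im[...,0],im[...,1],im[...,2]
box=np.zeros(B.shape,bool); box[60:225,250:315]=1
for n,m,z in(("handle",(R>B+25)&(R<140),.116),("rest",(B>R+25),.042)):
    k=(m&box).astype(np.uint8)
    if n=="rest": k=cv2.morphologyEx(k,cv2.MORPH_CLOSE,np.ones((31,31)))
    v,u=np.nonzero(k); pts=np.array([at_z(s,p,z)[:2] for p in zip(u,v)])
    (c,wh,a)=cv2.minAreaRect(np.float32(pts*1000)); l=cv2.fitLine(np.float32(pts*1000),cv2.DIST_L2,0,.01,.01).ravel()
    print(n,c,wh,a,np.degrees(np.arctan2(l[1],l[0])),pts.mean(0), u.min(),u.max(),v.min(),v.max())
E
```

```text
handle (478.939208984375, -333.171630859375) (106.62835693359375, 17.374736785888672) 0.11633999645709991 0.19232239 [ 0.48117436 -0.3331289 ] 275 293 98 205
rest (478.35986328125, -332.5839538574219) (48.11524963378906, 158.6337432861328) 89.9511489868164 0.028426452 [ 0.48310998 -0.33293763] 262 303 77 209
```

Emit:
apply_moves --commands '[[[3.5, -0.4, -10], 0.022, 0], [[3.5, -0.4, -10], 0.022, 0], [[3.5, -0.4, -10], 0.022, 0], [[3.5, -0.4, -10], 0.022, 0], [[3.5, -0.4, -15], 0.022, 0], [[3.5, -0.4, -17], 0.022, 0], [[3.5, -0.4, -19], 0.022, 0], [[3.5, -0.4, -20.4], 0.022, 0], [[3.5, -0.4, -20.4], 0.022, 0], [[3.5, -0.4, -20.4], 0.022, 0.5], [[3.5, -0.4, -20.4], 0.022, 1], [[3.5, -0.4, -20.4], 0.022, 1], [[3.5, -0.4, -20.4], 0.022, 1], [[3.5, -0.4, -20.4], 0.022, 1], [[3.5, -0.4, -20.4], 0.022, 1], [[3.5, -0.4, -20.4], 0.022, 1], [[3.5, -0.4, -20.4], 0.022, 1]]'

```text
clock: 5.62
tool_pos: [0.4785, -0.3337, 0.0997]
orientation: [180.0, -0.0, 0.0]
force: [0.5, -0.1, -1.0]
opening: 0.04
gripper_force: 0.0
```

Emit:
apply_moves --commands '[[[0, 0, 0], 0, 1], [[0, 0, 0], 0, 1], [[0, 0, 0], 0, 1], [[0, 0, 0], 0, 1], [[0, 0, 0], 0, 1], [[0, 0, 0], 0, 1], [[0, 0, 0], 0, 1], [[0, 0, 0], 0, 1], [[0, 0, 0], 0, 1]]'

```text
clock: 6.37
tool_pos: [0.4784, -0.3337, 0.0995]
orientation: [-180.0, 0.0, 0.0]
force: [-0.1, -0.5, -1.5]
opening: 0.0194
gripper_force: 30.0
```

Emit:
apply_moves --commands '[[[0, 0, 1], 0, 1], [[0, 0, 2.5], 0, 1], [[0, 0, 5], 0, 1], [[0, 0, 8], 0, 1], [[0, 0, 12], 0, 1], [[-4.3, 37.5, 14], -1.571, 1], [[-4.3, 37.5, 14], -1.571, 1], [[-4.3, 37.5, 14], -1.571, 1], [[-4.3, 37.5, 14], -1.571, 1], [[-4.3, 37.5, 14], -1.571, 1], [[-4.3, 37.5, 14], -1.571, 1], [[-4.3, 37.5, 14], -1.571, 1], [[-4.3, 37.5, 14], -1.571, 1], [[-4.3, 37.5, 14], -1.571, 1], [[-4.3, 37.5, 14], -1.571, 1], [[-4.3, 37.5, 14], -1.571, 1], [[-4.3, 37.5, 14], -1.571, 1], [[-4.3, 37.5, 14], -1.571, 1], [[-4.3, 37.5, 14], -1.571, 1], [[-4.3, 37.5, 14], -1.571, 1]]'

```text
clock: 8.03
tool_pos: [0.4352, 0.0416, 0.2402]
orientation: [-180.0, 0.0, -90.3]
force: [-0.8, -0.2, -2.1]
opening: 0.0198
gripper_force: 30.0
```

```bash
python3 - <<'E'
from h import *
o=ctrl.get_obs();print(o["tool_pos"],o["orientation"],o["opening"],o["joint_pos"].round(1))
s=ctrl.snapshot("wrist"); save(s,"w3")
for t,z in dict(lemon1=.05,handle=o["tool_pos"][2]+.002,scraper=o["tool_pos"][2]-.0935).items():
    for r in ctrl.spot_point(s,t)[:4]: print(t,round(r["score"],2),np.round(r["at"],1),at_z(s,r["at"],z).round(4))
s=ctrl.snapshot("scene"); save(s,"s3")
a=cv2.imread("pics/w3.png");b=cv2.imread("pics/s3.png")
cv2.imwrite("pics/c3.png",np.hstack([cv2.resize(a,(400,300)),cv2.resize(b[60:330,130:490],(400,300))]))
E
```

```text
[0.43518009 0.04156987 0.2401608 ] [-1.79984413e+02  2.27186179e-02 -9.02933324e+01] 0.019792558432917624 [ 31.5  -2.5 -27.9  -0.  -64.6 -31.8]
lemon1 0.77 [190.8 154.8] [0.5249 0.0072 0.05  ]
lemon1 0.7 [226.5 219.1] [0.4924 0.0761 0.05  ]
lemon1 0.69 [227.3  87. ] [ 0.4846 -0.057   0.05  ]
handle 0.92 [278.5 279. ] [0.4352 0.041  0.2422]
scraper 0.86 [280.9 214.8] [0.434  0.04   0.1467]
```

View pics/c3.png

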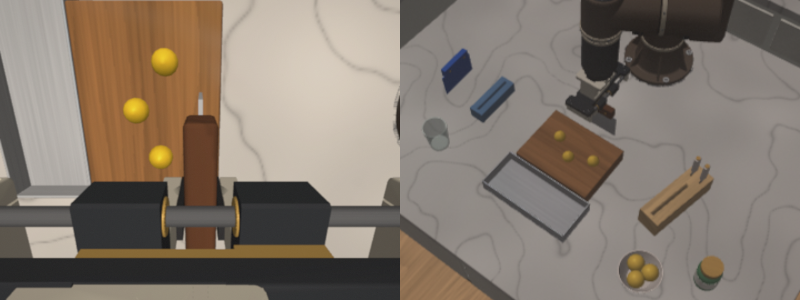

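The left half of the picture shows the scraper held upright and centred, with the three lemons ahead of the blade (px 160,156, 135,110 and 164,61). The scene half agrees. The first push takes the two left-hand lemons.

Emit:
apply_moves --commands '[[[0, 0, -4], 0, 1], [[0, 0, -7], 0, 1], [[0, 0, -8.5], 0, 1], [[0, 0, -9.4], 0, 1], [[0, 0, -9.4], 0, 1], [[1, 0, -9.4], 0, 1], [[2, 0, -9.4], 0, 1], [[3, 0, -9.4], 0, 1], [[4, 0, -9.4], 0, 1], [[5, 0, -9.4], 0, 1], [[6, 0, -9.4], 0, 1], [[7, 0, -9.4], 0, 1], [[8, 0, -9.4], 0, 1], [[9, 0, -9.4], 0, 1], [[10, 0, -9.4], 0, 1], [[11, 0, -9.4], 0, 1], [[12, 0, -9.4], 0, 1], [[13, 0, -9.4], 0, 1], [[14, 0, -9.4], 0, 1]]'

```text
clock: 9.87
tool_pos: [0.5765, 0.0413, 0.1455]
orientation: [180.0, -0.0, -90.0]
force: [-0.1, -0.2, -1.6]
opening: 0.02
gripper_force: 30.0
```

```bash
python3 - <<'E'
from h import *
o=ctrl.get_obs();print(o["tool_pos"],o["opening"])
s=ctrl.snapshot("top"); save(s,"t4")
for t,z in dict(lemon1=.05,tray=0).items():
    for r in ctrl.spot_point(s,t)[:4]: print(t,round(r["score"],2),np.round(r["at"],1),at_z(s,r["at"],z).round(4))
E
```

```text
[0.57650499 0.04129158 0.14549949] 0.020001335786545345
lemon1 0.53 [289.3 234.6] [0.5055 0.0033 0.05  ]
lemon1 0.51 [308.7 241.6] [ 0.4844 -0.0504  0.05  ]
tray 0.74 [287.9 175.9] [0.681  0.0017 0.    ]
```

```bash
python3 - <<'E'
from h import *
s=ctrl.snapshot("wrist"); save(s,"w4")
a=cv2.imread("pics/w4.png");b=cv2.imread("pics/t4.png")
cv2.imwrite("pics/c4.png",np.hstack([cv2.resize(a,(400,300)),cv2.resize(b[140:290,200:400],(400,300))]))
E
```

```text
(no output)
```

View pics/c4.png

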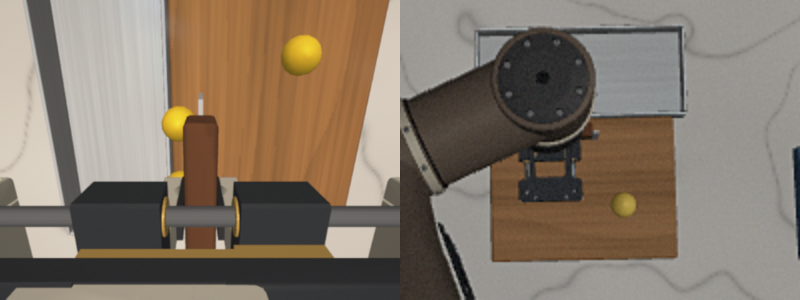

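In the wrist half, two lemons ride ahead of the blade at the board's edge (px 178,124 and 178,180). The third is untouched at (300,56). I'll finish this push and lift.

Emit:
apply_moves --commands '[[[0.8, 0, 0.1], 0, 1], [[1.6, 0, 0.1], 0, 1], [[2.4, 0, 0.1], 0, 1], [[3.2, 0, 0.1], 0, 1], [[4, 0, 0.1], 0, 1], [[4.8, 0, 0.1], 0, 1], [[5.6, 0, 0.1], 0, 1], [[6.4, 0, 0.1], 0, 1], [[7, 0, 0.1], 0, 1], [[7, 0, 0.1], 0, 1], [[7, 0, 0.1], 0, 1], [[7, 0, 2], 0, 1], [[7, 0, 5], 0, 1], [[7, 0, 9], 0, 1], [[-14.1, -10, 9], 0, 1], [[-14.1, -10, 9], 0, 1], [[-14.1, -10, 9], 0, 1], [[-14.1, -10, 9], 0, 1], [[-14.1, -10, 9], 0, 1], [[-14.1, -10, 9], 0, 1]]'

```text
clock: 11.73
tool_pos: [0.4302, -0.0601, 0.2354]
orientation: [180.0, 0.0, -90.0]
force: [-0.1, 0.3, -1.7]
opening: 0.02
gripper_force: 30.0
```

```bash
python3 - <<'E'
from h import *
o=ctrl.get_obs();print(o["tool_pos"],o["opening"],o["orientation"])
for n in("top","wrist"):
  s=ctrl.snapshot(n); save(s,n+"5")
  for t,z in dict(lemon1=.05).items():
    for r in ctrl.spot_point(s,t)[:4]: print(n,t,round(r["score"],2),np.round(r["at"],1),at_z(s,r["at"],z).round(4),at_z(s,r["at"],.004).round(4))
E
```

```text
[ 0.43022311 -0.06007858  0.23541601] 0.02000121921418082 [ 1.79971180e+02  3.33243490e-02 -9.00296034e+01]
top lemon1 0.64 [286.2 191.5] [0.6277 0.0085 0.05  ] [0.6343 0.0081 0.004 ]
top lemon1 0.49 [264.2 186.8] [0.6428 0.0704 0.05  ] [0.65   0.0719 0.004 ]
top lemon1 0.42 [291.2 176.3] [ 0.6708 -0.0069  0.05  ] [ 0.6788 -0.0079  0.004 ]
wrist lemon1 0.91 [230.1 191.6] [ 0.4817 -0.0566  0.05  ] [ 0.4891 -0.0451  0.004 ]
wrist lemon1 0.57 [114.4 239.5] [ 0.6094 -0.0033  0.05  ] [0.6347 0.0157 0.004 ]
```

Two lemons are in the tray. Now the third.

Emit:
apply_moves --commands '[[[0, 0, -4], 0, 1], [[0, 0, -7], 0, 1], [[0, 0, -8.9], 0, 1], [[0, 0, -8.9], 0, 1], [[1, 0, -8.9], 0, 1], [[2, 0, -8.9], 0, 1], [[3.3, 0, -8.9], 0, 1], [[4.6, 0, -8.9], 0, 1], [[5.9, 0, -8.9], 0, 1], [[7.2, 0, -8.9], 0, 1], [[8.5, 0, -8.9], 0, 1], [[9.8, 0, -8.9], 0, 1], [[11.1, 0, -8.9], 0, 1], [[12.4, 0, -8.9], 0, 1], [[13.6, 0, -8.9], 0, 1], [[14.6, 0, -8.9], 0, 1], [[15.4, 0, -8.9], 0, 1], [[16.2, 0, -8.9], 0, 1], [[17, 0, -8.9], 0, 1], [[17.8, 0, -8.9], 0, 1]]'

```text
clock: 13.6
tool_pos: [0.6133, -0.0587, 0.1468]
orientation: [-180.0, 0.0, -90.0]
force: [0.1, 1.1, -1.7]
opening: 0.02
gripper_force: 30.0
```

Emit:
apply_moves --commands '[[[0.8, 0, 0], 0, 1], [[1.6, 0, 0], 0, 1], [[2.4, 0, 0], 0, 1], [[3.2, 0, 0], 0, 1], [[3.8, 0, 0], 0, 1], [[3.8, 0, 0], 0, 1], [[3.8, 0, 0], 0, 1], [[3.8, 0, 3], 0, 1], [[3.8, 0, 7], 0, 1], [[3.8, 0, 11], 0, 1], [[-12, 0, 11], 0, 1], [[-12, 0, 11], 0, 1], [[-12, 0, 11], 0, 1], [[-12, 0, 11], 0, 1], [[-12, 0, 11], 0, 1]]'

```text
clock: 14.85
tool_pos: [0.4862, -0.0592, 0.2572]
orientation: [180.0, 0.1, -90.0]
force: [-0.8, -0.6, -2.1]
opening: 0.0197
gripper_force: 30.0
```

```bash
python3 - <<'E'
from h import *
o=ctrl.get_obs();print(o["tool_pos"],o["opening"],o["orientation"])
for n in("top","scene"):
  s=ctrl.snapshot(n); save(s,n+"6")
  for t,z in dict(lemon1=.004,tray=0).items():
    for r in ctrl.spot_point(s,t)[:4]: print(n,t,round(r["score"],2),np.round(r["at"],1),at_z(s,r["at"],z).round(4))
a=cv2.imread("pics/top6.png");b=cv2.imread("pics/scene6.png")
cv2.imwrite("pics/c6.png",np.hstack([cv2.resize(a[120:300,190:430],(400,300)),cv2.resize(b[120:300,150:390],(400,300))]))
E
```

```text
[ 0.48623077 -0.0592208   0.25716443] 0.019671163823623192 [ 1.79972961e+02  8.44469004e-02 -9.00291551e+01]
top lemon1 0.69 [308.5 185.7] [ 0.6496 -0.0575  0.004 ]
top lemon1 0.65 [265.3 186.9] [0.6496 0.0687 0.004 ]
top tray 0.88 [290.1 177.6] [ 0.6757 -0.0046  0.    ]
scene lemon1 0.47 [266.9 223.9] [0.601 0.003 0.004]
scene lemon1 0.45 [277.8 240. ] [0.628  0.0687 0.004 ]
scene lemon1 0.44 [244.1 220.6] [ 0.6364 -0.0664  0.004 ]
scene tray 0.94 [252.9 237. ] [ 0.6662 -0.0056  0.    ]
```

View pics/c6.png

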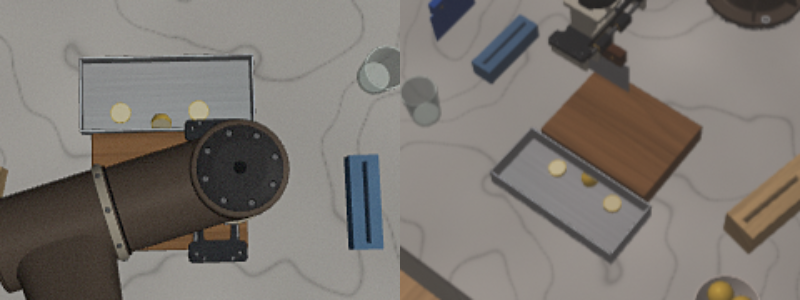

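Both halves show two lemons lying flat in the tray. The middle one (px 161,120 left, 588,178 right) leans against the tray's near wall, so I'll look closer on the way to the slot.

Emit:
apply_moves --commands '[[[4.5, 12, 10], 1.346, 1], [[4.5, 12, 10], 1.346, 1], [[4.5, 12, 10], 1.346, 1], [[4.5, 12, 10], 1.346, 1], [[4.5, 12, 10], 1.346, 1], [[4.5, 12, 10], 1.346, 1], [[4.5, 12, 10], 1.346, 1], [[4.5, 12, 10], 1.346, 1], [[4.5, 12, 10], 1.346, 1], [[4.5, 12, 10], 1.346, 1], [[4.5, 12, 10], 1.346, 1], [[4.5, 12, 10], 1.346, 1], [[4.5, 12, 10], 1.346, 1]]'

```text
clock: 16.23
tool_pos: [0.538, 0.0615, 0.3558]
orientation: [180.0, 0.1, -13.1]
force: [-0.7, -0.6, -1.8]
opening: 0.0196
gripper_force: 30.0
```

```bash
python3 - <<'E'
from h import *
o=ctrl.get_obs();print(o["tool_pos"],o["opening"],o["orientation"])
s=ctrl.snapshot("wrist"); save(s,"w7")
np.savez("w7.npz",**{k:s[k] for k in("T","fx","fy","cx","cy")})
for t,z in dict(lemon1=.02,tray=0,board=0).items():
    for r in ctrl.spot_point(s,t)[:4]: print(t,round(r["score"],2),np.round(r["at"],1),at_z(s,r["at"],z).round(4))
a=cv2.imread("pics/w7.png"); c=proj(s,[.63,.01,.02]); u,v=np.clip(c.astype(int),[100,75],[460,345]); print(c)
b=a[v-75:v+75,u-100:u+100]
cv2.imwrite("pics/c7.png",np.hstack([cv2.resize(a,(400,300)),cv2.resize(b,(400,300),interpolation=cv2.INTER_CUBIC)]))
E
```

```text
[0.53800704 0.06146361 0.35584948] 0.019597032350463874 [ 1.79951641e+02  6.07362241e-02 -1.30732853e+01]
lemon1 0.79 [252.5  95.8] [0.6398 0.0775 0.02  ]
lemon1 0.74 [344.8  67.3] [ 0.6469 -0.0531  0.02  ]
lemon1 0.64 [303.6  97.8] [0.6213 0.0092 0.02  ]
lemon1 0.25 [325.1 169. ] [ 0.5166 -0.0013  0.02  ]
tray 0.65 [303.4  61. ] [ 0.6694 -0.0021 -0.    ]
tray 0.39 [251.7  94.1] [0.6434 0.0794 0.    ]
board 0.76 [326.4 173.9] [ 0.5046 -0.0037  0.    ]
board 0.44 [ 43.8 105.2] [0.697  0.3774 0.    ]
board 0.33 [283.4 279.6] [0.3413 0.1018 0.    ]
[301.69391023  91.42893227]
```

View pics/c7.png

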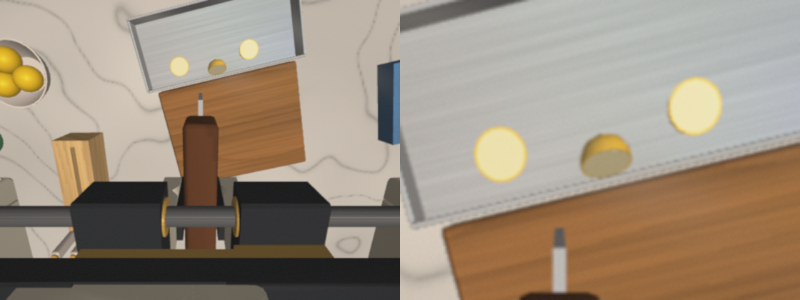

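The flat faces of two lemons are up (px 500,153 and 694,106 in the right half). The middle one leans, with its flat side about 9 mm inside the wall and roughly 20 mm up, which meets the criteria. Next I'll bring the scraper over the slot.

Emit:
apply_moves --commands '[[[-6.1, 26.7, -5], 0.003, 1], [[-6.1, 26.7, -5], 0.003, 1], [[-6.1, 26.7, -5], 0.003, 1], [[-6.1, 26.7, -5], 0.003, 1], [[-6.1, 26.7, -5], 0.003, 1], [[-6.1, 26.7, -5], 0.003, 1], [[-6.1, 26.7, -5], 0.003, 1], [[-6.1, 26.7, -5], 0.003, 1], [[-6.1, 26.7, -5], 0.003, 1], [[-6.1, 26.7, -9], 0.003, 1], [[-6.1, 26.7, -13], 0.003, 1], [[-6.1, 26.7, -16], 0.003, 1], [[-6.1, 26.7, -16], 0.003, 1], [[-6.1, 26.7, -16], 0.003, 1]]'

```text
clock: 17.6
tool_pos: [0.4767, 0.327, 0.1964]
orientation: [179.8, 0.0, -12.8]
force: [1.2, 0.9, -0.3]
opening: 0.0199
gripper_force: 30.0
```

```bash
python3 - <<'E'
from h import *
o=ctrl.get_obs();print(o["tool_pos"],o["opening"],o["orientation"],o["force"])
tp=o["tool_pos"]; z=tp[2]-.0935
c=[]
for n in("wrist","scene"):
  s=ctrl.snapshot(n); save(s,n+"8")
  for t,zz in dict(slot=.008,scraper=z,handle=tp[2]+.002).items():
    for r in ctrl.spot_point(s,t)[:2]: print(n,t,round(r["score"],2),np.round(r["at"],1),at_z(s,r["at"],zz).round(4))
  a=cv2.imread(f"pics/{n}8.png"); u,v=np.clip(proj(s,[.50,.32,.08]).astype(int),[100,75],[460,345]); print(u,v)
  c.append(cv2.resize(a[v-75:v+75,u-100:u+100],(400,300),interpolation=cv2.INTER_CUBIC))
cv2.imwrite("pics/c8.png",np.hstack(c))
E
```

```text
[0.47674073 0.32701134 0.19639316] 0.01987560158469602 [ 1.79847250e+02  2.80604802e-02 -1.27797886e+01] [ 1.21912119  0.88923678 -0.33842466]
wrist scraper 0.77 [278.  216.8] [0.4772 0.3291 0.1029]
wrist handle 0.56 [281.1 278.9] [0.4774 0.3272 0.1984]
282 179
scene slot 0.68 [402.4 311.9] [0.602  0.5222 0.008 ]
scene slot 0.66 [373.  246.7] [0.4658 0.3338 0.008 ]
scene scraper 0.84 [373.5 234. ] [0.476  0.3267 0.1029]
scene scraper 0.6 [182.1 131.8] [ 0.5261 -0.4231  0.1029]
scene handle 0.76 [177.9 116.1] [ 0.533  -0.4141  0.1984]
scene handle 0.58 [379.1 218.7] [0.4742 0.3295 0.1984]
366 241
```

View pics/c8.png

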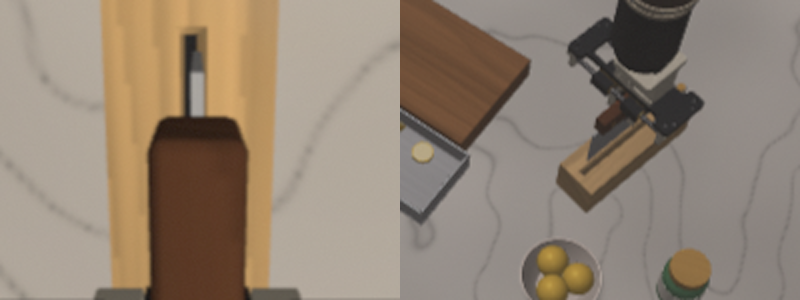

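The left half shows the blade edge at px 197 over the slot mouth (180–206, centre 193), so it is about 1–2 mm too far towards -y. I'll correct that and start down.

Emit:
apply_moves --commands '[[[0, 0.15, 0], 0, 1], [[0, 0.15, -1], 0, 1], [[0, 0.15, -2], 0, 1], [[0, 0.15, -2.7], 0, 1], [[0, 0.15, -3.2], 0, 1], [[0, 0.15, -3.7], 0, 1], [[0, 0.15, -4.2], 0, 1], [[0, 0.15, -4.7], 0, 1], [[0, 0.15, -5], 0, 1], [[0, 0.15, -5], 0, 1]]'

```text
clock: 18.83
tool_pos: [0.4762, 0.3295, 0.1457]
orientation: [179.9, 0.0, -12.7]
force: [0.5, 0.6, -1.7]
opening: 0.0198
gripper_force: 30.0
```

Emit:
apply_moves --commands '[[[0, 0, -0.6], 0, 1], [[0, 0, -1.2], 0, 1], [[0, 0, -1.8], 0, 1], [[0, 0, -2.4], 0, 1], [[0, 0, -3], 0, 1], [[0, 0, -3.5], 0, 1], [[0, 0, -3.9], 0, 1], [[0, 0, -4.2], 0, 1], [[0, 0, -4.4], 0, 1], [[0, 0, -4.4], 0, 1], [[0, 0, -4.4], 0, 1]]'

```text
clock: 19.75
tool_pos: [0.4766, 0.3299, 0.1026]
orientation: [-180.0, -0.0, -12.7]
force: [0.2, -0.3, -1.5]
opening: 0.0203
gripper_force: 30.0
```

Still no contact, so I'll press on a couple of millimetres until the floor is felt.

Emit:
apply_moves --commands '[[[0, 0, -0.1], 0, 1], [[0, 0, -0.2], 0, 1], [[0, 0, -0.3], 0, 1], [[0, 0, -0.3], 0, 1], [[0, 0, -0.3], 0, 1], [[0, 0, -0.3], 0, 1]]'

```text
clock: 20.25
tool_pos: [0.4766, 0.33, 0.0999]
orientation: [-180.0, -0.0, -12.7]
force: [-1.3, -0.1, 1.6]
opening: 0.0202
gripper_force: 30.0
```

Emit:
apply_moves --commands '[[[0, 0, -0.1], 0, 1], [[0, 0, -0.15], 0, 1], [[0, 0, -0.15], 0, 1], [[0, 0, -0.15], 0, 1]]'

```text
clock: 20.58
tool_pos: [0.4767, 0.3301, 0.0998]
orientation: [-180.0, -0.1, -12.7]
force: [-6.1, -1.2, 14.7]
opening: 0.0198
gripper_force: 30.0
```

The force rises firmly at z=0.0998, so the blade is on the floor. I'll release and retreat straight up.

Emit:
apply_moves --commands '[[[0, 0, 0.1], 0, 1], [[0, 0, 0.1], 0, 1], [[0, 0, 0.1], 0, 0.7], [[0, 0, 0.1], 0, 0.5], [[0, 0, 0.1], 0, 0.4], [[0, 0, 0.1], 0, 0.4], [[0, 0, 0.1], 0, 0.4], [[0, 0, 0.1], 0, 0.4], [[0, 0, 0.1], 0, 0.4], [[0, 0, 0.1], 0, 0.4], [[0, 0, 2], 0, 0.4], [[0, 0, 4], 0, 0.4], [[0, 0, 7], 0, 0.4], [[0, 0, 11], 0, 0.4], [[0, 0, 15], 0, 0.4], [[-6, 0, 20], 0, 0.4], [[-6, 0, 20], 0, 0.4], [[-6, 0, 20], 0, 0.4], [[-6, 0, 20], 0, 0.4]]'

```text
clock: 22.17
tool_pos: [0.4159, 0.3304, 0.3004]
orientation: [-179.7, -0.1, -12.6]
force: [0.3, 0.3, -1.4]
opening: 0.0527
gripper_force: 0.0
```

```bash
python3 - <<'E'
from h import *
o=ctrl.get_obs();print(o["tool_pos"],o["opening"],o["force"])
c=[]
for n in("wrist","scene"):
  s=ctrl.snapshot(n); save(s,n+"9")
  for t,zz in dict(scraper=.008,handle=.103,lemon1=.01).items():
    for r in ctrl.spot_point(s,t)[:3]: print(n,t,round(r["score"],2),np.round(r["at"],1),at_z(s,r["at"],zz).round(4))
  c.append(cv2.imread(f"pics/{n}9.png"))
cv2.imwrite("pics/c9.png",np.hstack([cv2.resize(c[0],(400,300)),cv2.resize(c[1][120:330,200:480],(400,300))]))
E
```

```text
[0.41588747 0.33044205 0.30035125] 0.052668100545813244 [ 0.34582406  0.31654155 -1.36550466]
wrist scraper 0.89 [269.4 126.6] [0.475  0.3335 0.008 ]
wrist handle 0.74 [269.1 130.5] [0.4751 0.3303 0.103 ]
scene scraper 0.81 [184.7 132.9] [ 0.4763 -0.4765  0.008 ]
scene scraper 0.6 [369.2 249.5] [0.4817 0.3293 0.008 ]
scene handle 0.92 [181.1 116.6] [ 0.4769 -0.4723  0.103 ]
scene handle 0.7 [374.4 235.5] [0.4789 0.3318 0.103 ]
scene lemon1 0.66 [243.2 221.8] [ 0.6442 -0.0635  0.01  ]
scene lemon1 0.6 [279.1 237. ] [0.619  0.0674 0.01  ]
scene lemon1 0.54 [264.3 225.4] [0.6133 0.0017 0.01  ]
```

View pics/c9.png

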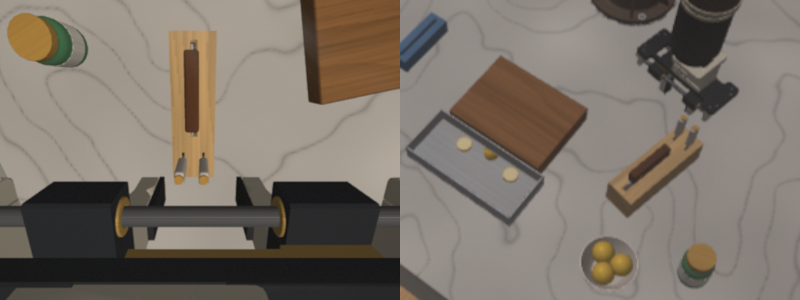

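The scraper stands upright in the slot (left half px 191,90, right half 648,165). All three lemons are in the tray, the bystanders are where they were, and the gripper is clear. Handing in.

```bash
python3 -c "
from plant import ctrl
print(ctrl.close_job())"
```

```text
the job is handed in; nothing more can be done
None
```

The job is handed in: in the last pictures all three lemon ends lie in the tray (the middle one leaning on the near wall), the scraper is upright and fully home in the block's slot, and the jar and fruit bowl stand undisturbed, as did the tumbler when last seen; the judge gave no result.

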